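# Open the slide-lid keepsake box and set out the bird house

### The job

Lift the keepsake box's lid over the lip at its mouth, slide it out of its grooves and lay it flat, handle up, in the middle of the blue card. Then take the little bird house out of the box, lay it on its back in the middle of the green mat and let go, and take hold of it again another way to stand it upright on its base in the middle of that mat. Drop nothing, and leave the glue and the paint jars where they are.

Things in the scene. Friction and masses are not known exactly. Their poses are not given: they have to be found in the camera images.
- box: Mint-green box, fixed, 240 long (own x) x 156 wide (own y) x 81 high. Origin: centre of its underside; z up. Its mouth is the -x end: the lid comes out along own -x. Cavity 120 wide, x = -110 to 108, floor at height 10. The lid lies on side ledges at height 62 (|y| 60 to 72), 4 mm of play beside each edge.
- box_lip (a point): Middle of the top of the lip across the box's mouth end: own x = -115, height 68. The lip is 10 thick and stands 6 above the ledges the lid lies on, so it blocks the lid until that end is lifted.
- box_rail (a point): Front end of the box's white rails, midway between them, at the height of their undersides: own x = -16, height 77. The rails (tops at 81, |y| 60 to 78) hold the lid down from here to the rear wall. The 6 thick lid can rise 9 under them: lifted 7 to 8 it passes level over the lip. After 125 of travel its rear is clear of the rails and it can be lifted away.
- lid: Bare fibreboard sliding lid with three coloured dots, 213 long (own x) x 136 wide (own y) x 6 thick, about 170 g, loose. Origin: centre of its underside; z up; axes as the box's when closed (own -x end at the mouth). Carries a pink bar handle 14 thick (x) x 60 long (y), standing 30 above the lid's top, centred at x = -75.
- lid_handle (a point): Centre of the top face of the lid's pink bar handle: in lid axes x = -75, y = 0, 36 above the lid's underside. The bar is gripped across its 14 mm thickness (along lid x).
- house: Small wooden bird house, yellow walls, blue gable roof, about 90 g, loose. Own x points from base to roof, own z from back to door face (round black door). Origin: on the back face, 30 from the base, mid width. Walls 44 wide (y), 44 deep (z 0 to 44), x = -30 to eaves at x = 22; the roof is no wider. At the start it lies on its back in the box, roof away from the mouth.
- house_peak (a point): Roof peak of the bird house: in house axes x = 46, y = 0, z = 22. The roof stands 3 proud of the door face (z up to 47). Upright, with own x pointing up, the house is 76 tall.
- house_base (a point): Centre of the bird house's flat 44 x 44 base: in house axes x = -30, y = 0, z = 22.
- card: Sheet of blue card fixed to the table, 200 (own x) x 260 (own y) x 3 thick. Origin: centre of its underside; its top is at height 3.
- mat: Green square mat fixed to the table, 120 x 120 x 3 thick. Origin: centre of its underside; its top is at height 3.
- glue: White glue bottle with orange cap, 36 across, 100 high, loose bystander. Origin: centre of its underside.
- paint_blue: Blue paint jar, 44 across, 60 high, loose bystander. Origin: centre of its underside.
- paint_pink: Pink paint jar with white cap, 44 across, 60 high, loose bystander. Origin: centre of its underside.
There are look-alikes about, which are no part of the job. What is shaped like the mat but orange, white or yellow is not meant.

How it is judged:
On the way, in this order (a step that is already met when the one before it is completed fails the run):
1. the lid is out of the box and lies flat on the blue card, let go (x of lid in the frame of card between -0.055 and 0.055 m and y of lid in the frame of card between -0.055 and 0.055 m and height (world z) of lid below 0.009 m and angle between lid's own z axis and vertical below 0.06 rad and contact force between the fingers and lid below 0.1 N and linear speed of lid below 0.02 m/s), for 0.2 s.
2. the bird house lies on its back on the green mat, let go (x of house in the frame of mat between -0.05 and 0.05 m and y of house in the frame of mat between -0.05 and 0.05 m and angle between house's own z axis and vertical below 0.12 rad and height (world z) of house below 0.009 m and contact force between the fingers and house below 0.1 N and linear speed of house below 0.02 m/s), for 0.2 s.
3. the bird house stands upright on the green mat, let go (x of house_base in the frame of mat between -0.045 and 0.045 m and y of house_base in the frame of mat between -0.045 and 0.045 m and angle between house's own x axis and vertical below 0.08 rad and height (world z) of house_base below 0.009 m and contact force between the fingers and house below 0.1 N and linear speed of house below 0.02 m/s), for 0.2 s.
At the end, for the whole second after the job is handed in: The lid lies flat on the blue card, handle up, centre within 55 mm of the card's along each card axis; the bird house stands upright (within 0.08 rad) on the green mat, base centre within 45 mm of the mat's along each mat axis; both let go and at rest (all of step 1 and all of step 3); the robot touches nothing.
It fails at once if the glue bottle is shifted more than 30 mm or knocked over (distance of glue from where it was at the start of the episode above 0.03 m or angle between glue's own z axis and vertical above 0.5 rad).
It fails at once if the blue paint jar is shifted more than 30 mm or knocked over (distance of paint_blue from where it was at the start of the episode above 0.03 m or angle between paint_blue's own z axis and vertical above 0.5 rad).
It fails at once if the pink paint jar is shifted more than 30 mm or knocked over (distance of paint_pink from where it was at the start of the episode above 0.03 m or angle between paint_pink's own z axis and vertical above 0.5 rad).
It fails at once if the lid is dropped (falls freely faster than 0.7 m/s, some 25 mm) (linear speed of lid above 0.7 m/s and contact force between the fingers and lid below 0.1 N).
It fails at once if the bird house is dropped (falls freely faster than 0.7 m/s, some 25 mm) (linear speed of house above 0.7 m/s and contact force between the fingers and house below 0.1 N).
It also fails if it takes over 72 s, if anything falls off the work surface, if the arm or the gripper's body presses on something with over 40 N, if the wrist force passes 120 N, or if a joint passes its speed limit or range.

### The arm

A 6-joint arm with a two-finger parallel gripper is mounted at the origin on the work surface. World frame = base frame: x ahead of the robot, y to its left, z up, the work surface at z = 0. Lengths are in m, angles in rad, forces in N, time in s.
With the tool pointing down it reaches from about 0.325 to 0.775 m from the base axis. Payload 5.5 kg.
Tool frame: the origin (TCP) lies at the centre of the arm's flange, where the gripper is bolted on; the fingertips stand 182 mm ahead of it and the grasp point (between the pads) lies 163 mm ahead of it; z points along the fingers, y is the line along which they close (so a half turn about z gives the same grasp; the last joint's range is limited). The gripper opens to 88 mm and grips with 3 to 60 N. Pads are 20 mm wide; open, the fingers measure 115 mm over their backs; the gripper's body (75 mm by 178 mm) begins 61 mm behind the grasp point.
Start: joints at [-1.294, 0.091, 1.231, -0, 1.82, -0.057], TCP at [0.197, -0.567, 0.405] pointing down, gripper open.
Joint ranges: [-2.87, 2.87], [-0.86, 2.18], [0.17, 2.46], [-1.51, 4.65], [0.06, 2.69], [-2.65, 2.65]. Speed limits (rad/s): [2.57, 2.57, 3.01, 3.14, 3.14, 3.14].

### API

Orientations are given as [roll, pitch, yaw] about the fixed x, y, z axes, in that order (R = Rz(yaw) Ry(pitch) Rx(roll)).
In Python, from station import env gives the robot as it stands.
- The arm moves only by the tool servo_tool, never from a script. Its argument "increments" is a list of rows, each a list of 3 entries, a list of its own where there are three numbers: the shift along the tool's x, y, z in mm, then the turn, a rotation vector about the tool's x, y, z in degrees, then the closure, from 0 (fully open) to 1 (shut). In form: [[[x, y, z], [wx, wy, wz], fingers], ...]. A call has 1 to 12 rows; each row shifts and turns the commanded pose from where the row before left it, along the tool's axes as they then stand; what a row does not reach is not made up. A row lasts 1/10 s, in which the tool goes at most 50 mm and 8.59 degrees, less where a joint would pass 70% of its speed; a pose out of reach is approached as far as the arm can. A call is refused whole if a number of a shift passes 50 or a number of a turn 8.59, either way. A call with a gripper value outside its range is refused whole. The fingers move at their own pace and stop on an object; "force" is the grip in N (left out, the last holds). Time passes only in rows, so rows that do not move let the fingers close. It gives the time, the measured TCP pose, the force, the opening and the grip force at its end, in the units of the state.
- env.observe(): the state, without advancing time (a new reading comes with each control period).
- env.read_camera(name): name is "scene" or "top" or "wrist"; returns a dict with "frame" (480x640x3 uint8, blue, green, red), "intrinsics" (3x3 intrinsics, pixels), "T" (4x4, takes a point from camera to world coordinates). Camera axes: x right, y down, z forward; pixel columns grow to the right and rows downward; lengths in m; the calibration is good to about 2 mm. A picture is of the moment at which its call begins. There is no depth.
- env.finish_job(): hands the job in; it is judged then, once.
Trained networks look in a picture, given as the dict that the camera call returned (one of the last four; its "shot" number tells which), for a name from the list of things; names that differ only in an ending like _2 or _b are one class to them, and where a whole thing is asked for, a point or a joint stands for the part that bears it (a point fixed in the world has none). Each returns a list of dicts, best first, with "conf" (0 to 1); they miss things now and then, are a little off and sometimes report something else, mostly with a low value. They report only what shows in the picture. A call takes as long as a camera call. They do not tell look-alikes from the thing itself.
- env.boxes_of(picture, query): "box" ([left, top, right, bottom] in pixels, round what is visible of it).
The state is a dict: "time": time; "joints": joint angles; "qd": joint speeds; "joint_efforts": joint torques, N m; "eef_pos": TCP position; "orientation": TCP orientation; "ft_force": force on the tool from outside, world axes, zero at the start; "wrist_torque": the same for the moment, N m; "grip_width": finger opening in m; "grip_force": force on a finger pad.
Only numpy, scipy, OpenCV 4.12 (cv2) and the standard library are available. Lean on these libraries where they do the work, as an engineer would, in place of code of your own. Each camera call takes 0.05 s, during which the arm holds its last target. There are 200 camera calls.

## Working session

There is one attempt and no reset: what is moved stays moved. The work goes in short steps, Python scripts to look and compute and a tool call to move; the robot and the scene stay as the last step left them, time stands still between calls to the robot, and variables do not carry over. Pictures are saved under pics/ and viewed, at most 12 in all, crops included, and the job is handed in when it is done.

Besides the shell and the picture viewer there is one more tool, called after "Emit:" by a JSON object that holds its "op" and its "data". servo_tool: Moves the arm, as the interface text tells. Its arguments: {"type":"object","properties":{"increments":{"type":"array"},"force":{"type":"number"}},"required":["increments"]}

```bash
mkdir -p pics; ls
cat > h.py <<'E'
import numpy as np, cv2
from scipy.spatial.transform import Rotation as Ro
from station import env
def shot(n,f=None):
    p=env.read_camera(n)
    if f: cv2.imwrite('pics/'+f,p['frame'])
    return p
def ray(p,u,v,z):
    K,T=np.array(p['intrinsics']),np.array(p['T'])
    d=T[:3,:3]@np.linalg.solve(K,[u,v,1.]); o=T[:3,3]
    return o+d*(z-o[2])/d[2]
def proj(p,X):
    K,T=np.array(p['intrinsics']),np.array(p['T'])
    c=T[:3,:3].T@(np.array(X)-T[:3,3]); q=K@c
    return q[:2]/q[2]
E
python3 - <<'E'
from h import *
p=shot('top','top0.png'); s=shot('scene','sc0.png')
print(np.round(p['T'],3),p['intrinsics'])
for q in ['box','lid','lid_handle','card','mat','glue','paint_blue','paint_pink','house']:
    print(q,[(np.round(b['box']).tolist(),round(b['conf'],2)) for b in env.boxes_of(p,q)])
print(env.observe())
E
```

```text
pics
[[ 0.007 -0.977  0.214  0.312]
 [-1.    -0.006  0.007 -0.003]
 [-0.006 -0.214 -0.977  1.078]
 [ 0.     0.     0.     1.   ]] [[504.03527364   0.         320.36155898]
 [  0.         504.03527364 243.9986232 ]
 [  0.           0.           1.        ]]
box [([114.0, 166.0, 248.0, 254.0], 0.87)]
lid [([125.0, 178.0, 232.0, 243.0], 0.71)]
lid_handle [([131.0, 173.0, 234.0, 246.0], 0.57)]
card [([393.0, 199.0, 515.0, 292.0], 0.65)]
mat [([316.0, 262.0, 375.0, 323.0], 0.97), ([224.0, 297.0, 283.0, 358.0], 0.79), ([132.0, 338.0, 196.0, 402.0], 0.77), ([298.0, 186.0, 355.0, 239.0], 0.72)]
glue [([418.0, 123.0, 437.0, 153.0], 0.78)]
paint_blue [([380.0, 129.0, 402.0, 157.0], 0.74)]
paint_pink [([315.0, 128.0, 334.0, 159.0], 0.98)]
house []
{'time': 0.55, 'joints': array([-1.29372004e+00,  9.10720007e-02,  1.23070837e+00, -9.93458553e-06,
        1.81979724e+00, -5.66994616e-02]), 'qd': array([-0.00101198,  0.0015161 , -0.00191388, -0.00016939, -0.00076896,
        0.00018487]), 'joint_efforts': array([-8.13815132e-04, -4.45774269e+01, -4.06192696e+01,  6.99053658e-02,
        1.95728039e-02, -1.15702110e-05]), 'eef_pos': array([ 0.19656677, -0.56689539,  0.40464326]), 'orientation': array([3.14157818e+00, 1.04654097e-05, 3.33773302e-01]), 'ft_force': array([-0.13622139, -0.18995164,  0.96802669]), 'wrist_torque': array([-0.0019447 , -0.01421875, -0.02753518]), 'grip_force': 0.0, 'grip_width': 0.08802690616264695}
```

View pics/top0.png

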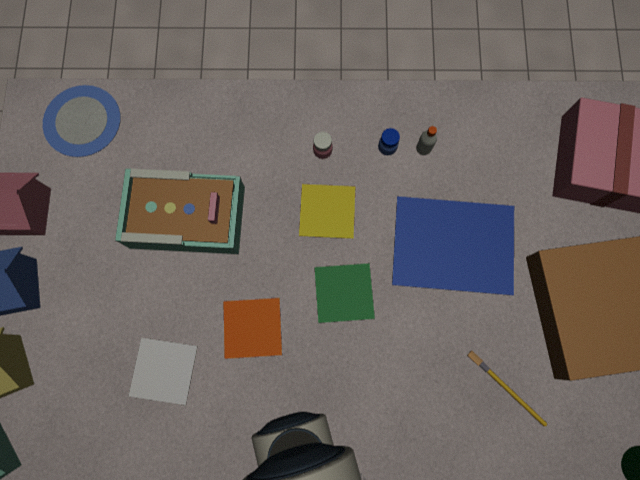

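View pics/sc0.png

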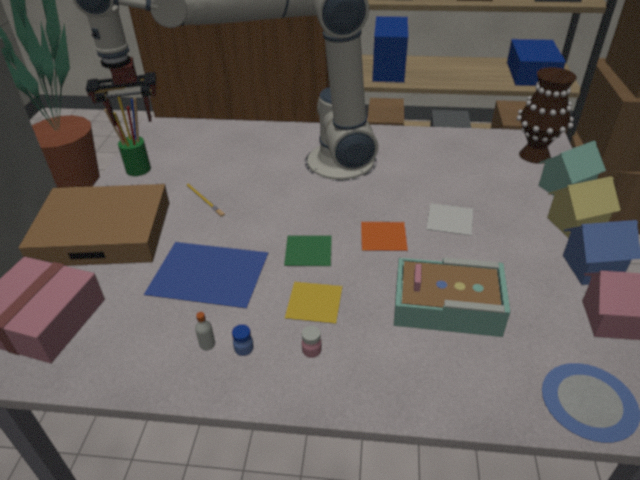

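The top picture shows the box at (114-248, 166-254), its mouth to the right and the pink handle at (213, 207). The blue card is at (393-515, 197-295). The mat candidates are green (345, 293), orange (252, 328), white (163, 371) and yellow (328, 211). Only the green one fits the description; I'll confirm it in one crop.

Run:
```python
from h import *
p=shot('top'); f=p['frame']; hsv=cv2.cvtColor(f,cv2.COLOR_BGR2HSV)
def seg(x0,y0,x1,y1,lo,hi,z,name):
    m=np.zeros(f.shape[:2],np.uint8); m[y0:y1,x0:x1]=cv2.inRange(hsv,np.array(lo),np.array(hi))[y0:y1,x0:x1]
    c=max(cv2.findContours(m,0,1)[0],key=cv2.contourArea)
    P=np.array([ray(p,u,v,z)[:2] for u,v in c[:,0,:].astype(float)],np.float32)
    r=cv2.minAreaRect((P*1000).astype(np.float32)); print(name,np.round(cv2.boundingRect(c)),r)
seg(300,250,390,335,(35,80,30),(85,255,255),.003,'mat')
seg(385,190,525,300,(100,100,40),(125,255,255),.003,'card')
seg(120,160,245,255,(5,60,60),(20,255,255),.068,'lid')
seg(200,185,225,230,(160,60,60),(180,255,255),.098,'handle')
for q,z in [('glue',.05),('paint_blue',.03),('paint_pink',.03)]:
    b=env.boxes_of(p,q)[0]['box']; print(q,ray(p,(b[0]+b[2])/2,(b[1]+b[3])/2,z)[:2])
a=cv2.resize(f[155:335,105:395],None,fx=2.7,fy=2.7,interpolation=2); cv2.imwrite('pics/c1.png',a)
```

```text
mat [315 264  59  59] ((442.106201171875, -46.511409759521484), (118.39804077148438, 118.45967102050781), 4.486315727233887)
card [392 197 122  98] ((548.6317138671875, -286.253173828125), (258.5159606933594, 198.04542541503906), 85.41033172607422)
lid [126 177 107  66] ((607.9196166992188, 298.81268310546875), (212.6327667236328, 134.68077087402344), 87.28067779541016)
handle [208 193   9  28] ((603.5070190429688, 223.21505737304688), (13.089282035827637, 57.45282745361328), 87.31169891357422)
glue [ 0.77608127 -0.22774382]
paint_blue [ 0.77520438 -0.15361283]
paint_pink [ 0.76868885 -0.00275647]
```

View pics/c1.png

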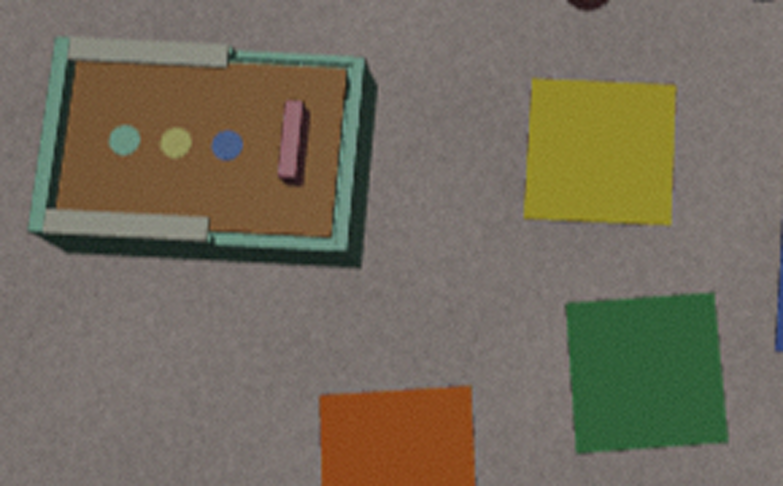

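The crop confirms the green mat at (345, 293) in the full image. The box's mouth and the handle face image-right, which is world -y. I'm going above the handle.

Emit:
{"op": "servo_tool", "data": {"increments": [[[0,0,0],[0,0,7.27],0],[[0,0,0],[0,0,7.27],0],[[0,0,0],[0,0,7.27],0],[[20,-45,0],[0,0,0],0],[[20,-45,0],[0,0,0],0],[[20,-45,0],[0,0,0],0],[[20,-45,0],[0,0,0],0],[[20,-45,0],[0,0,0],0],[[20,-45,0],[0,0,0],0],[[20,-45,0],[0,0,0],0],[[20,-45,0],[0,0,0],0],[[20,-45,0],[0,0,0],0]], "force": 40}}

```text
time: 1.95
eef_pos: [0.3956, -0.1688, 0.405]
orientation: [3.141, -0.001, -0.047]
ft_force: [0.9, -0.7, 0.7]
grip_width: 0.088
grip_force: 0.0
```

Emit:
{"op": "servo_tool", "data": {"increments": [[[21,-45,0],[0,0,0],0],[[21,-45,0],[0,0,0],0],[[21,-45,0],[0,0,0],0],[[21,-45,0],[0,0,0],0],[[21,-45,0],[0,0,0],0],[[21,-45,0],[0,0,0],0],[[21,-45,0],[0,0,0],0],[[21,-45,0],[0,0,0],0],[[20,-43,0],[0,0,0],0],[[0,0,0],[0,0,0],0]]}}

```text
time: 2.95
eef_pos: [0.6036, 0.2279, 0.4004]
orientation: [3.141, 0.005, -0.042]
ft_force: [-0.3, 0.3, -1.5]
grip_width: 0.0882
grip_force: 0.0
```

Run:
```python
from h import *
p=shot('wrist','w1.png'); print(np.round(p['T'],3)); f=p['frame']; hsv=cv2.cvtColor(f,cv2.COLOR_BGR2HSV)
for n,lo,hi,z in [('lid',(5,60,60),(20,255,255),.068),('handle',(160,60,60),(180,255,255),.098)]:
    m=cv2.inRange(hsv,np.array(lo),np.array(hi)); c=max(cv2.findContours(m,0,1)[0],key=cv2.contourArea)
    P=np.array([ray(p,u,v,z)[:2]*1000 for u,v in c[:,0,:].astype(float)],np.float32); print(n,cv2.boundingRect(c),cv2.minAreaRect(P))
o=env.observe(); print(o['eef_pos'],o['orientation'],o['joints'])
```

```text
[[-0.043 -0.956 -0.291  0.682]
 [-0.999  0.041  0.013  0.225]
 [-0.     0.291 -0.957  0.38 ]
 [ 0.     0.     0.     1.   ]]
lid (110, 138, 261, 155) ((610.4025268554688, 297.8556213378906), (212.8953094482422, 135.32431030273438), 87.13551330566406)
handle (324, 191, 17, 74) ((606.8477783203125, 222.7047119140625), (12.7022066116333, 59.09511184692383), 87.49022674560547)
[0.60291921 0.22561789 0.40172652] [ 3.14036777  0.00401103 -0.04337206] [3.05180163e-01 2.12865763e-01 1.10192797e+00 2.26297448e-04
 1.83098710e+00 1.91940385e+00]
```

View pics/w1.png

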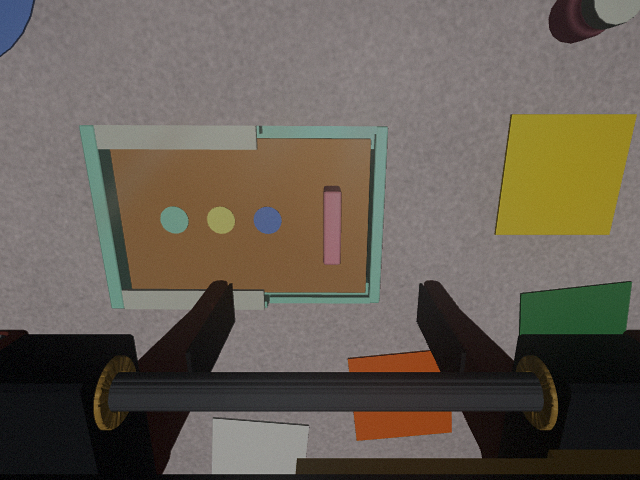

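The wrist picture shows the handle at (332, 227), open and free for the grip. I'm descending on it.

Emit:
{"op": "servo_tool", "data": {"increments": [[[3,0,30],[0,0,0],0],[[0,0,40],[0,0,0],0],[[0,0,35],[0,0,0],0],[[0,0,20],[0,0,0],0],[[0,0,15],[0,0,0],0],[[0,0,8],[0,0,0],0],[[0,0,0],[0,0,0],0],[[0,0,0],[0,0,0],0]]}}

```text
time: 3.8
eef_pos: [0.6053, 0.2227, 0.2583]
orientation: [-3.141, -0.002, -0.047]
ft_force: [0.7, -0.4, 0.0]
grip_width: 0.0876
grip_force: 0.0
```

Emit:
{"op": "servo_tool", "data": {"increments": [[[0,0,3],[0,0,0],0],[[0,0,0],[0,0,0],0.5],[[0,0,0],[0,0,0],1],[[0,0,0],[0,0,0],1],[[0,0,0],[0,0,0],1],[[0,0,0],[0,0,0],1],[[0,0,0],[0,0,0],1],[[0,0,0],[0,0,0],1]], "force": 40}}

```text
time: 4.6
eef_pos: [0.605, 0.2228, 0.2536]
orientation: [3.142, 0.0, -0.047]
ft_force: [0.0, 0.3, 0.4]
grip_width: 0.0352
grip_force: 0.0
```

Emit:
{"op": "servo_tool", "data": {"increments": [[[0,0,0],[0,0,0],1],[[0,0,-2.5],[0,0,0],1],[[0,0,-2.5],[0,0,0],1],[[0,0,-2.5],[0,0,0],1],[[0,0,0],[0,0,0],1],[[0,0,0],[0,0,0],1],[[0,0,0],[0,0,0],1]]}}

```text
time: 5.3
eef_pos: [0.605, 0.2228, 0.2608]
orientation: [3.141, 0.0, -0.047]
ft_force: [0.6, -0.8, -1.4]
grip_width: 0.014
grip_force: 40.0
```

The fingers closed late, partway through the lift, so the lid's height is uncertain. It is only a few mm up, so I'll release it, go down and grip again.

Emit:
{"op": "servo_tool", "data": {"increments": [[[0,0,1],[0,0,0],0.75],[[0,0,1],[0,0,0],0.75],[[0,0,5.5],[0,0,0],0.75],[[0,0,0],[0,0,0],0.75],[[0,0,0],[0,0,0],1],[[0,0,0],[0,0,0],1],[[0,0,0],[0,0,0],1],[[0,0,0],[0,0,0],1],[[0,0,0],[0,0,0],1]]}}

```text
time: 6.2
eef_pos: [0.605, 0.2228, 0.2535]
orientation: [3.142, 0.0, -0.047]
ft_force: [-0.5, 1.0, -1.2]
grip_width: 0.0135
grip_force: 40.0
```

Emit:
{"op": "servo_tool", "data": {"increments": [[[0,0,-2.5],[0,0,0],1],[[0,0,-2.5],[0,0,0],1],[[0,0,-2.5],[0,0,0],1],[[0,0,0],[0,0,0],1],[[0,0,0],[0,0,0],1]]}}

```text
time: 6.7
eef_pos: [0.605, 0.2228, 0.2613]
orientation: [-3.142, -0.0, -0.047]
ft_force: [-0.6, 0.6, -1.7]
grip_width: 0.014
grip_force: 40.0
```

Run:
```python
from h import *
p=shot('wrist'); f=p['frame']
cv2.imwrite('pics/w2.png',f)
p=shot('scene'); cv2.imwrite('pics/s2.png',cv2.resize(p['frame'][230:350,370:530],None,fx=4,fy=4,interpolation=2))
o=env.observe(); print(o['eef_pos'],o['orientation'],o['ft_force'],o['wrist_torque'])
```

```text
[0.60500102 0.22282906 0.26103551] [ 3.14151324e+00  1.26231001e-04 -4.68587527e-02] [ 0.42972486  0.13617954 -2.92571981] [-0.10858688  0.01974006 -0.04219243]
```

View pics/w2.png

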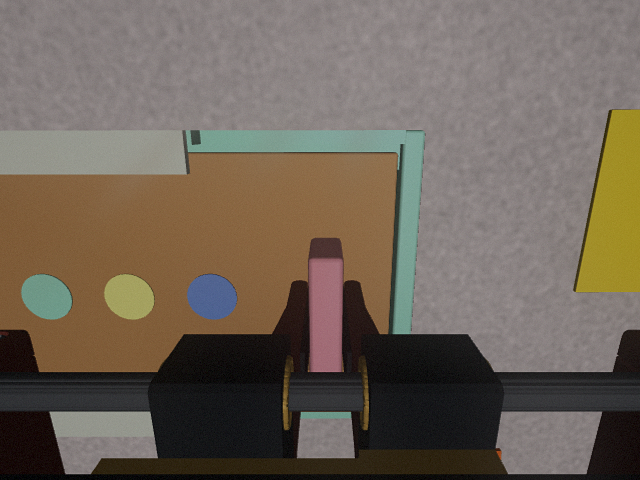

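The lid is held 7.5 mm up with its full weight on the gripper, and its front end at x≈397 px lies just inside the lip. I'm sliding it out.

Emit:
{"op": "servo_tool", "data": {"increments": [[[0,10,0],[0,0,0],1],[[0,10,0],[0,0,0],1],[[0,10,0],[0,0,0],1],[[0,0,0],[0,0,0],1]]}}

```text
time: 7.2
eef_pos: [0.6037, 0.191, 0.2612]
orientation: [3.141, -0.0, -0.049]
ft_force: [-0.3, 0.3, -1.8]
grip_width: 0.0139
grip_force: 40.0
```

Emit:
{"op": "servo_tool", "data": {"increments": [[[0,20,0],[0,0,0],1],[[0,20,0],[0,0,0],1],[[0,20,0],[0,0,0],1],[[0,20,0],[0,0,0],1],[[0,20,0],[0,0,0],1],[[0,15,0],[0,0,0],1],[[0,0,0],[0,0,0],1],[[0,0,0],[0,0,0],1]]}}

```text
time: 8.0
eef_pos: [0.5983, 0.0781, 0.2612]
orientation: [-3.141, -0.0, -0.048]
ft_force: [-0.7, -0.2, -2.3]
grip_width: 0.0139
grip_force: 40.0
```

Emit:
{"op": "servo_tool", "data": {"increments": [[[0,0,-10],[0,0,0],1],[[0,0,-20],[0,0,0],1],[[0,0,-20],[0,0,0],1],[[0,10,-10],[0,0,0],1],[[-4,30,0],[0,0,0],1],[[-4,40,0],[0,0,0],1],[[-4,40,0],[0,0,0],1],[[-4,40,0],[0,0,0],1],[[-4,40,0],[0,0,0],1],[[-4,40,0],[0,0,0],1],[[-4,40,0],[0,0,0],1],[[-4,40,0],[0,0,0],1]]}}

```text
time: 9.2
eef_pos: [0.5508, -0.2418, 0.3214]
orientation: [3.141, -0.0, -0.046]
ft_force: [0.4, -0.6, -2.8]
grip_width: 0.014
grip_force: 40.0
```

Emit:
{"op": "servo_tool", "data": {"increments": [[[0,40,0],[0,0,0],1],[[0,40,0],[0,0,0],1],[[0,30,10],[0,0,0],1],[[0,11,30],[0,0,0],1],[[0,0,35],[0,0,0],1],[[0,0,25],[0,0,0],1],[[0,0,15],[0,0,0],1],[[0,0,0],[0,0,0],1],[[0,0,0],[0,0,0],1]]}}

```text
time: 10.1
eef_pos: [0.546, -0.3611, 0.2073]
orientation: [3.141, -0.001, -0.046]
ft_force: [-0.2, -1.0, -2.2]
grip_width: 0.0136
grip_force: 40.0
```

Run:
```python
from h import *
p=shot('top','top1.png'); f=p['frame']; hsv=cv2.cvtColor(f,cv2.COLOR_BGR2HSV)
o=env.observe(); print(o['eef_pos'],o['orientation'],o['ft_force'],o['joints'])
m=np.zeros(f.shape[:2],np.uint8); m[160:260,100:260]=cv2.inRange(hsv,np.array((20,80,60)),np.array((130,255,255)))[160:260,100:260]
a=cv2.resize(f[155:265,105:255],None,fx=4,fy=4,interpolation=2); cv2.imwrite('pics/c2.png',a)
```

```text
[ 0.54616166 -0.36121562  0.20832413] [ 3.13986245e+00 -2.54063922e-03 -4.64690449e-02] [ 0.32314861 -0.2950431  -2.16256078] [-6.36268463e-01  2.82753490e-01  1.36460990e+00 -2.48854233e-05
  1.49115553e+00  9.81001048e-01]
```

View pics/top1.png

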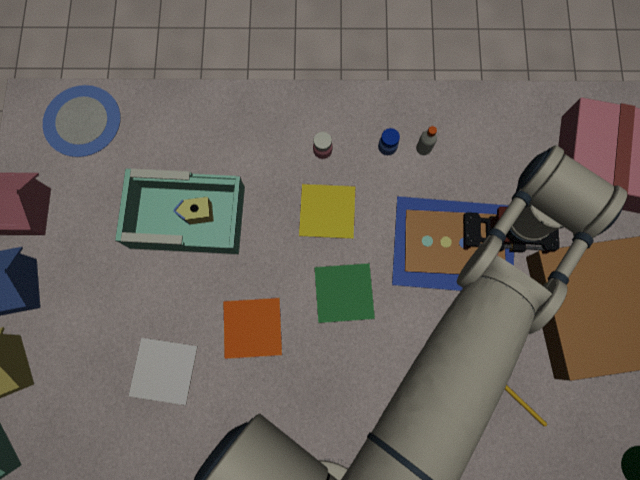

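The lid hangs over the card with the box open and the house lying inside at (194, 210). The brown box is about 60 mm high, so it is below the gripper's body. I'm lowering the lid.

Emit:
{"op": "servo_tool", "data": {"increments": [[[0,0,5],[0,0,0],1],[[0,0,4],[0,0,0],1],[[0,0,2],[0,0,0],1],[[0,0,0],[0,0,0],1],[[0,0,0],[0,0,0],1]]}}

```text
time: 10.65
eef_pos: [0.5456, -0.361, 0.1951]
orientation: [-3.142, 0.0, -0.047]
ft_force: [1.0, -0.4, -1.5]
grip_width: 0.0135
grip_force: 40.0
```

Emit:
{"op": "servo_tool", "data": {"increments": [[[0,0,0.5],[0,0,0],1],[[0,0,0],[0,0,0],0.5],[[0,0,0],[0,0,0],0],[[0,0,0],[0,0,0],0],[[0,0,-10],[0,0,0],0],[[0,0,-30],[0,0,0],0],[[0,0,-50],[0,0,0],0],[[0,0,-50],[0,0,0],0],[[0,-30,-40],[0,0,0],0],[[0,-50,0],[0,0,0],0],[[0,-50,0],[0,0,0],0],[[0,-50,0],[0,0,0],0]]}}

```text
time: 11.85
eef_pos: [0.5536, -0.1796, 0.3763]
orientation: [3.141, -0.002, -0.048]
ft_force: [0.3, 0.0, -0.6]
grip_width: 0.0878
grip_force: 0.0
```

Run:
```python
from h import *
p=shot('top'); f=p['frame']; hsv=cv2.cvtColor(f,cv2.COLOR_BGR2HSV)
def seg(x0,y0,x1,y1,lo,hi,z,name):
    m=np.zeros(f.shape[:2],np.uint8); m[y0:y1,x0:x1]=cv2.inRange(hsv,np.array(lo),np.array(hi))[y0:y1,x0:x1]
    c=max(cv2.findContours(m,0,1)[0],key=cv2.contourArea)
    P=np.array([ray(p,u,v,z)[:2]*1000 for u,v in c[:,0,:].astype(float)],np.float32)
    print(name,cv2.boundingRect(c),cv2.minAreaRect(P)); return P
seg(385,190,525,300,(5,60,60),(20,255,255),.009,'lid')
seg(165,190,230,230,(20,50,60),(33,255,255),.054,'door')
cv2.imwrite('pics/c3.png',cv2.resize(f[160:260,110:250],None,fx=5,fy=5,interpolation=2))
```

```text
lid (404, 220, 81, 55) ((539.547607421875, -263.1417236328125), (171.98358154296875, 115.37806701660156), 85.82952117919922)
door (176, 197, 34, 23) ((611.6900634765625, 275.0386962890625), (44.06573486328125, 69.59822082519531), 8.27449893951416)
```

View pics/c3.png

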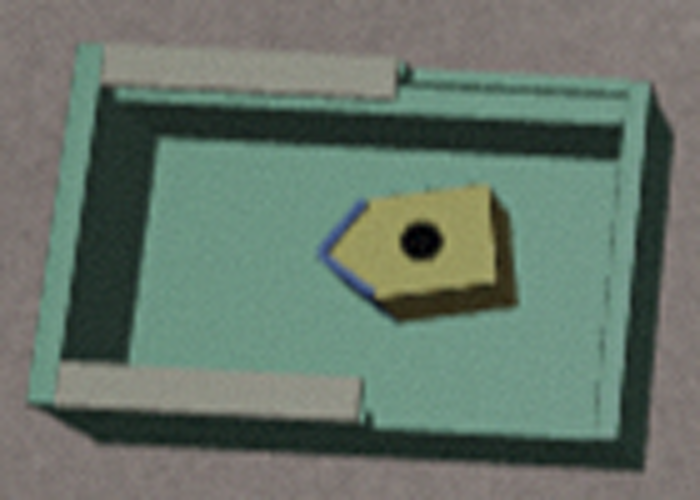

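The crop shows the house on its back at crop (420, 245), with its roof peak at crop (322, 258) pointing away from the mouth. I'm going above it and turning the fingers across its width.

Emit:
{"op": "servo_tool", "data": {"increments": [[[3.5,-45,0],[0,0,0],0],[[3.5,-45,0],[0,0,0],0],[[3.5,-45,0],[0,0,0],0],[[3.5,-45,0],[0,0,0],0],[[3.5,-45,0],[0,0,0],0],[[3.5,-45,0],[0,0,0],0],[[3.5,-45,0],[0,0,0],0],[[3.5,-45,0],[0,0,0],0],[[3.5,-45,0],[0,0,0],0],[[3.5,-45,0],[0,0,0],0],[[0,0,0],[0,0,-8.4],0],[[0,0,0],[0,0,-8.4],0]]}}

```text
time: 13.1
eef_pos: [0.6099, 0.2684, 0.3748]
orientation: [3.142, 0.0, 0.255]
ft_force: [-0.6, -0.1, -0.1]
grip_width: 0.0877
grip_force: 0.0
```

Emit:
{"op": "servo_tool", "data": {"increments": [[[0,0,0],[0,0,-8.4],0.25],[[0,0,0],[0,0,-8.4],0.25],[[0,0,0],[0,0,-8.4],0.25],[[0,0,0],[0,0,-8.4],0.25],[[0,0,0],[0,0,-8.4],0.25],[[0,0,0],[0,0,-8.4],0.25],[[0,0,0],[0,0,-8.4],0.25],[[0,0,0],[0,0,-8.4],0.25],[[0,0,0],[0,0,-8.4],0.25],[[0,0,0],[0,0,-8.4],0.25],[[0,0,0],[0,0,0],0.25],[[0,0,0],[0,0,0],0.25]]}}

```text
time: 14.3
eef_pos: [0.6101, 0.2665, 0.3753]
orientation: [3.141, -0.0, 1.708]
ft_force: [-0.1, 0.3, -0.1]
grip_width: 0.0664
grip_force: 0.0
```

Run:
```python
from h import *
p=shot('wrist','w3.png'); f=p['frame']; hsv=cv2.cvtColor(f,cv2.COLOR_BGR2HSV)
m=cv2.inRange(hsv,np.array((20,50,60)),np.array((33,255,255)))
for c in sorted(cv2.findContours(m,0,1)[0],key=cv2.contourArea)[-2:]:
    P=np.array([ray(p,u,v,.054)[:2]*1000 for u,v in c[:,0,:].astype(float)],np.float32)
    print(cv2.boundingRect(c),cv2.minAreaRect(P)); print([ (np.round(q[0]),np.round(ray(p,*q[0].astype(float),.054)*1000)) for q in cv2.approxPolyDP(c,4,True)])
o=env.observe(); print(o['eef_pos'],o['orientation'],o['joints'],o['grip_width'])
t=shot('top')
for u,v in [(208,197.6),(209.4,216.6),(174.4,211.6)]: print(ray(t,u,v,.054))
```

```text
(305, 177, 53, 82) ((613.72216796875, 275.86346435546875), (43.43291473388672, 68.42713165283203), 8.91787052154541)
[(array([331, 177], dtype=int32), array([609., 310.,  54.])), (array([305, 199], dtype=int32), array([591., 289.,  54.])), (array([306, 257], dtype=int32), array([597., 240.,  54.])), (array([356, 257], dtype=int32), array([640., 246.,  54.])), (array([357, 199], dtype=int32), array([633., 295.,  54.]))]
(252, 411, 115, 48) ((621.9981079101562, 53.67359924316406), (114.42565155029297, 57.83396530151367), 7.800598621368408)
[(array([252, 457], dtype=int32), array([569.,  19.,  54.])), (array([354, 458], dtype=int32), array([672.,  31.,  54.])), (array([366, 412], dtype=int32), array([675.,  89.,  54.])), (array([260, 411], dtype=int32), array([572.,  76.,  54.]))]
[0.61010623 0.26651917 0.37512595] [ 3.14104361e+00 -8.93826970e-05  1.70882196e+00] [ 3.60775239e-01  2.67728612e-01  1.08549206e+00 -3.49361997e-05
  1.78781675e+00  2.22742103e-01] 0.06603696254517613
[0.63601171 0.24344688 0.054     ]
[0.59419918 0.23820179 0.054     ]
[0.60474192 0.31285351 0.054     ]
```

View pics/w3.png

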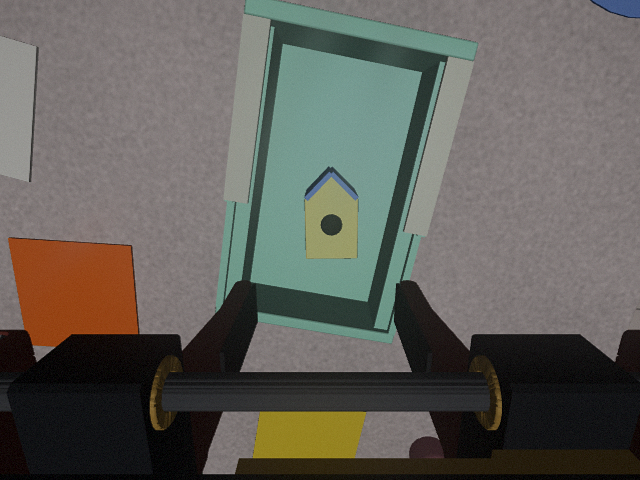

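The house appears at (331, 220), aligned with the fingers and with clear room on both sides. I'm descending on it.

Emit:
{"op": "servo_tool", "data": {"increments": [[[6,3,0],[0,0,0],0.25],[[0,0,30],[0,0,0.6],0.25],[[0,0,40],[0,0,0],0.25],[[0,0,35],[0,0,0],0.25],[[0,0,25],[0,0,0],0.25],[[0,0,20],[0,0,0],0.25],[[0,0,10],[0,0,0],0.25],[[0,0,8],[0,0,0],0.25],[[0,0,0],[0,0,0],0.25],[[0,0,0],[0,0,0],0.25]]}}

```text
time: 15.4
eef_pos: [0.6125, 0.2732, 0.2079]
orientation: [3.14, -0.0, 1.702]
ft_force: [0.1, 0.5, 0.2]
grip_width: 0.0656
grip_force: 0.0
```

Emit:
{"op": "servo_tool", "data": {"increments": [[[0,0,0],[0,0,0],0.6],[[0,0,0],[0,0,0],0.6],[[0,0,0],[0,0,0],0.6],[[0,0,0],[0,0,0],0.6],[[0,0,0],[0,0,0],0.6],[[0,0,0],[0,0,0],0.6]], "force": 20}}

```text
time: 16.0
eef_pos: [0.6124, 0.273, 0.2075]
orientation: [3.14, -0.0, 1.702]
ft_force: [0.6, -0.4, 3.5]
grip_width: 0.0437
grip_force: 20.0
```

Run:
```python
from h import *
from scipy.optimize import least_squares
o=env.observe(); print(o)
D=[(.09107,1.23071,1.8198,np.hypot(.19657,.5669),.40464),(.28275,1.36461,1.49116,np.hypot(.54616,.36122),.20832),(.26773,1.08549,1.78782,np.hypot(.61011,.26652),.37513)]
j=o['joints'];D.append((j[1],j[2],j[4],np.hypot(*o['eef_pos'][:2]),o['eef_pos'][2]))
D=np.array(D); print(D)
def res(q):
    a,h,L2,L3,e=q; s=D[:,0]+D[:,1]
    return np.r_[a+L2*np.sin(D[:,0])+L3*np.sin(s)+e*np.cos(s)-D[:,3], h+L2*np.cos(D[:,0])+L3*np.cos(s)-e*np.sin(s)-D[:,4]]
s=least_squares(res,[0.,.2,.4,.4,0]); print(s.x,s.fun)
```

```text
{'time': 16.0, 'joints': array([ 3.68678368e-01,  3.25149225e-01,  1.31519943e+00, -5.72149323e-05,
        1.49988576e+00,  2.37595647e-01]), 'qd': array([ 0.00074344,  0.00084486, -0.00053359, -0.00012673,  0.0019694 ,
       -0.00096784]), 'joint_efforts': array([ 2.21243841e-01, -5.10972154e+01, -3.74686646e+01,  1.69982985e-01,
        9.58028133e-02,  6.62674847e-04]), 'eef_pos': array([0.6124215 , 0.27304404, 0.20745368]), 'orientation': array([ 3.14025913e+00, -2.64212612e-04,  1.70188324e+00]), 'ft_force': array([ 0.57779508, -0.37655306,  3.45261525]), 'wrist_torque': array([-0.07323766, -0.13971309,  0.00509914]), 'grip_force': 19.988803267478943, 'grip_width': 0.04372738813723066}
[[0.09107    1.23071    1.8198     0.60001281 0.40464   ]
 [0.28275    1.36461    1.49116    0.6548058  0.20832   ]
 [0.26773    1.08549    1.78782    0.66578309 0.37513   ]
 [0.32514923 1.31519943 1.49988576 0.67053199 0.20745368]]
[ 0.0011961  -0.01067793  0.37193539  0.55866467  0.09572004] [ 3.17502580e-05 -1.34150971e-04 -3.82953247e-05  1.40696020e-04
 -8.10526844e-06 -2.67846261e-06  8.99062633e-06  1.79198454e-06]
```

The house is gripped with its wall width of 44 mm. I'm lifting it out of the box, and meanwhile checking the arm's reach for the tilted regrasp.

Emit:
{"op": "servo_tool", "data": {"increments": [[[0,0,-10],[0,0,0],0.6],[[0,0,-25],[0,0,0],0.6],[[0,0,-40],[0,0,0],0.6],[[0,0,-35],[0,0,0],0.6],[[0,0,-15],[0,0,0],0.6],[[0,0,0],[0,0,0],0.6]], "force": 20}}

```text
time: 16.6
eef_pos: [0.6124, 0.2731, 0.3348]
orientation: [3.137, -0.001, 1.702]
ft_force: [0.9, 0.2, -1.3]
grip_width: 0.0436
grip_force: 20.0
```

```bash
cat > ik.py <<'E'
import numpy as np
a,h,L2,L3,e=0.0011961,-0.01067793,0.37193539,0.55866467,0.09572004
def ik(r,z,t,L6):  # t: tool tilt outward from down
    R=r-L6*np.sin(t)-a; Z=z+L6*np.cos(t)-(h+L6)
    Lf=np.hypot(L3,e); ph=np.arctan2(e,L3); d2=R*R+Z*Z
    c=(d2-L2**2-Lf**2)/(2*L2*Lf)
    if abs(c)>1: return None
    k=np.arccos(c); j2=np.arctan2(R,Z)-np.arctan2(Lf*np.sin(k),L2+Lf*np.cos(k))
    j3=k-ph; return j2,j3,np.pi-t-j2-j3
def ok(q): return q is not None and -.86<q[0]<2.18 and .17<q[1]<2.46 and .06<q[2]<2.69
if __name__=='__main__':
    r0=.445
    for L6 in (.08,.12,.16,.2,.3):
        for A in (30,40,45,50,55,60,65):
            i=np.radians(A); f=np.pi/2-i
            q1=ik(r0+.163*np.sin(i),.032+.163*np.cos(i),-i,L6); q2=ik(r0-.163*np.sin(f),.037+.163*np.cos(f),f,L6)
            print(L6,A,ok(q1),ok(q2),q1 and np.round(q1,2),q2 and np.round(q2,2))
E
python3 ik.py
```

```text
0.08 30 True False [0.09 1.67 1.91] [-1.07  2.63  0.54]
0.08 40 True False [0.2  1.59 2.05] [-0.94  2.51  0.7 ]
0.08 45 True False [0.26 1.55 2.12] [-0.88  2.45  0.78]
0.08 50 True True [0.31 1.52 2.19] [-0.81  2.39  0.86]
0.08 55 True True [0.36 1.49 2.25] [-0.75  2.34  0.94]
0.08 60 True True [0.41 1.46 2.32] [-0.68  2.28  1.02]
0.08 65 True True [0.46 1.44 2.38] [-0.61  2.22  1.1 ]
0.12 30 True False [0.15 1.61 1.9 ] [-1.42  2.8   0.72]
0.12 40 True False [0.28 1.52 2.04] [-1.14  2.62  0.79]
0.12 45 True False [0.34 1.47 2.11] [-1.03  2.55  0.84]
0.12 50 True False [0.4  1.43 2.18] [-0.94  2.47  0.91]
0.12 55 True True [0.46 1.39 2.25] [-0.85  2.4   0.98]
0.12 60 True True [0.52 1.36 2.31] [-0.76  2.33  1.05]
0.12 65 True True [0.57 1.32 2.38] [-0.68  2.26  1.12]
0.16 30 True False [0.2  1.56 1.9 ] None
0.16 40 True False [0.35 1.44 2.04] [-1.44  2.76  0.95]
0.16 45 True False [0.42 1.39 2.11] [-1.24  2.65  0.94]
0.16 50 True False [0.49 1.34 2.18] [-1.09  2.56  0.98]
0.16 55 True False [0.56 1.29 2.25] [-0.96  2.47  1.02]
0.16 60 True True [0.63 1.24 2.32] [-0.85  2.39  1.08]
0.16 65 True True [0.69 1.2  2.38] [-0.74  2.31  1.14]
0.2 30 True False [0.26 1.51 1.9 ] None
0.2 40 True False [0.43 1.37 2.04] None
0.2 45 True False [0.51 1.3  2.12] [-1.54  2.78  1.12]
0.2 50 True False [0.59 1.24 2.19] [-1.28  2.65  1.07]
0.2 55 True False [0.66 1.18 2.26] [-1.1   2.54  1.08]
0.2 60 True False [0.74 1.12 2.33] [-0.95  2.45  1.12]
0.2 65 True True [0.81 1.07 2.4 ] [-0.82  2.36  1.17]
0.3 30 True False [0.4  1.36 1.91] None
0.3 40 True False [0.61 1.16 2.06] None
0.3 45 True False [0.72 1.06 2.15] None
0.3 50 True False [0.82 0.96 2.23] None
0.3 55 True False [0.93 0.86 2.31] [-1.6   2.75  1.37]
0.3 60 True False [1.04 0.75 2.4 ] [-1.25  2.6   1.28]
0.3 65 True False [1.15 0.64 2.49] [-1.03  2.47  1.26]
```

For the reach and the camera clearance, the house should lie with its roof outward. The regrasp then comes from outside, tilted about 60° inward with the tool flipped. I'm carrying it to the mat.

Emit:
{"op": "servo_tool", "data": {"increments": [[[-20,-13,0],[0,0,0],0.6],[[-37,-25,0],[0,0,0],0.6],[[-37,-25,0],[0,0,0],0.6],[[-37,-25,0],[0,0,0],0.6],[[-37,-25,0],[0,0,0],0.6],[[-37,-25,0],[0,0,0],0.6],[[-37,-25,0],[0,0,0],0.6],[[-37,-25,0],[0,0,0],0.6],[[-18.5,-11,0],[0,0,0],0.6],[[0,0,0],[0,0,8.55],0.6],[[0,0,0],[0,0,8.55],0.6],[[0,0,0],[0,0,8.55],0.6]]}}

```text
time: 17.8
eef_pos: [0.4534, -0.0483, 0.3287]
orientation: [-3.137, 0.001, 1.247]
ft_force: [-0.0, -0.3, -0.4]
grip_width: 0.0441
grip_force: 20.0
```

Emit:
{"op": "servo_tool", "data": {"increments": [[[0,0,0],[0,0,8.55],0.6],[[0,0,0],[0,0,8.55],0.6],[[0,0,0],[0,0,8.55],0.6],[[0,0,0],[0,0,8.55],0.6],[[0,0,0],[0,0,8.55],0.6],[[0,0,0],[0,0,8.55],0.6],[[0,0,0],[0,0,8.55],0.6],[[0,0,0],[0,0,8.55],0.6],[[0,0,0],[0,0,8.55],0.6],[[0,0,30],[0,0,0],0.6],[[0,0,30],[0,0,0],0.6],[[0,0,30],[0,0,0],0.6]]}}

```text
time: 19.0
eef_pos: [0.453, -0.0478, 0.2378]
orientation: [-3.141, 0.004, -0.089]
ft_force: [0.9, -0.1, -1.5]
grip_width: 0.0438
grip_force: 20.0
```

Emit:
{"op": "servo_tool", "data": {"increments": [[[0,0,18],[0,0,0],0.6],[[0,0,7],[0,0,0],0.6],[[0,0,3],[0,0,0],0.6],[[0,0,0],[0,0,0],0.6],[[0,0,0],[0,0,0],0.6]]}}

```text
time: 19.5
eef_pos: [0.4541, -0.048, 0.2146]
orientation: [3.141, -0.002, -0.089]
ft_force: [0.0, -0.1, -0.2]
grip_width: 0.0438
grip_force: 20.0
```

Emit:
{"op": "servo_tool", "data": {"increments": [[[0,0,6],[0,0,0],0.6],[[0,0,4],[0,0,0],0.6],[[0,0,0],[0,0,0],0.6],[[0,0,0],[0,0,0],0.6]]}}

```text
time: 19.9
eef_pos: [0.4538, -0.0479, 0.2035]
orientation: [3.142, 0.0, -0.089]
ft_force: [-0.4, 0.4, -1.3]
grip_width: 0.0442
grip_force: 20.0
```

Emit:
{"op": "servo_tool", "data": {"increments": [[[0,0,1.5],[0,0,0],0.6],[[0,0,1],[0,0,0],0.6],[[0,0,0],[0,0,0],0.6],[[0,0,0],[0,0,0],0.6]]}}

```text
time: 20.3
eef_pos: [0.4538, -0.048, 0.2012]
orientation: [3.142, -0.0, -0.089]
ft_force: [-1.1, 0.8, -1.4]
grip_width: 0.044
grip_force: 20.0
```

Emit:
{"op": "servo_tool", "data": {"increments": [[[0,0,0],[0,0,0],0.3],[[0,0,0],[0,0,0],0],[[0,0,0],[0,0,0],0],[[0,0,0],[0,0,0],0],[[0,0,-20],[0,0,0],0],[[0,0,-40],[0,0,0],0],[[0,0,-50],[0,0,0],0],[[0,0,-40],[0,0,0],0],[[0,0,0],[0,0,-8.57],0],[[0,0,0],[0,0,-8.57],0],[[0,0,0],[0,0,-8.57],0],[[0,0,0],[0,0,-8.57],0]]}}

```text
time: 21.5
eef_pos: [0.4538, -0.048, 0.3513]
orientation: [3.141, -0.0, 0.516]
ft_force: [-0.2, 0.1, -0.7]
grip_width: 0.0875
grip_force: 0.0
```

Emit:
{"op": "servo_tool", "data": {"increments": [[[0,0,0],[0,0,-8.57],0],[[0,0,0],[0,0,-8.57],0],[[0,0,0],[0,0,-8.57],0],[[0,0,0],[0,0,-8.57],0],[[0,0,0],[0,0,-8.57],0],[[0,0,0],[0,0,-8.57],0],[[0,0,0],[0,0,-8.57],0],[[0,0,0],[0,0,-8.57],0],[[0,0,0],[0,0,-8.57],0],[[0,0,0],[0,0,-8.57],0],[[0,0,0],[0,0,-8.57],0],[[0,0,0],[0,0,-8.57],0]]}}

```text
time: 22.7
eef_pos: [0.4538, -0.048, 0.3512]
orientation: [3.142, 0.0, 2.311]
ft_force: [-0.2, -1.0, -0.0]
grip_width: 0.0879
grip_force: 0.0
```

Emit:
{"op": "servo_tool", "data": {"increments": [[[0,0,0],[0,0,-8.57],0],[[0,0,0],[0,0,-8.57],0],[[0,0,0],[0,0,-8.57],0],[[0,0,0],[0,0,-8.57],0],[[0,0,0],[0,0,-8.57],0],[[0,0,0],[0,0,0],0]]}}

```text
time: 23.3
eef_pos: [0.4538, -0.048, 0.3512]
orientation: [-3.142, 0.0, 3.054]
ft_force: [0.6, 0.2, 0.1]
grip_width: 0.088
grip_force: 0.0
```

Run:
```python
from h import *
p=shot('wrist','w4.png'); f=p['frame']; hsv=cv2.cvtColor(f,cv2.COLOR_BGR2HSV)
m=cv2.inRange(hsv,np.array((20,50,60)),np.array((33,255,255)))
for c in sorted(cv2.findContours(m,0,1)[0],key=cv2.contourArea)[-3:]:
    print(cv2.boundingRect(c),[ (q[0],np.round(ray(p,*q[0].astype(float),.047)*1000)[:2]) for q in cv2.approxPolyDP(c,4,True)])
t=shot('top','top2.png'); f=t['frame']; hsv=cv2.cvtColor(f,cv2.COLOR_BGR2HSV)
m=np.zeros(f.shape[:2],np.uint8); m[180:310,385:530]=cv2.inRange(hsv,np.array((5,60,60)),np.array((20,255,255)))[180:310,385:530]
c=max(cv2.findContours(m,0,1)[0],key=cv2.contourArea)
print('lid',cv2.boundingRect(c),cv2.minAreaRect(np.array([ray(t,u,v,.009)[:2]*1000 for u,v in c[:,0,:].astype(float)],np.float32)))
o=env.observe(); print(o['eef_pos'],o['orientation'],o['joints'],o['grip_width'])
```

```text
(319, 411, 113, 18) [(array([319, 411], dtype=int32), array([622., -69.])), (array([320, 428], dtype=int32), array([641., -70.])), (array([431, 424], dtype=int32), array([646.,  34.])), (array([431, 411], dtype=int32), array([631.,  34.]))]
(297, 186, 57, 92) [(array([302, 186], dtype=int32), array([415., -62.])), (array([309, 193], dtype=int32), array([420., -57.])), (array([297, 195], dtype=int32), array([421., -67.])), (array([299, 256], dtype=int32), array([470., -71.])), (array([326, 277], dtype=int32), array([490., -51.])), (array([352, 256], dtype=int32), array([474., -28.])), (array([353, 194], dtype=int32), array([424., -24.])), (array([337, 193], dtype=int32), array([422., -36.])), (array([334, 186], dtype=int32), array([417., -38.]))]
(314, 325, 121, 47) [(array([434, 359], dtype=int32), array([576.,  37.])), (array([418, 326], dtype=int32), array([542.,  24.])), (array([314, 330], dtype=int32), array([538., -65.])), (array([317, 371], dtype=int32), array([579., -66.])), (array([433, 371], dtype=int32), array([588.,  36.]))]
lid (410, 213, 93, 64) ((548.1722412109375, -290.37506103515625), (198.04071044921875, 134.6621856689453), 87.24991607666016)
[ 0.45382156 -0.04794644  0.35115871] [3.14156855e+00 4.68137161e-05 3.04827498e+00] [-1.79844016e-01 -3.04586838e-01  1.69326685e+00  2.85318013e-05
  1.75286809e+00 -1.65731751e+00] 0.08776830860299557
```

View pics/w4.png

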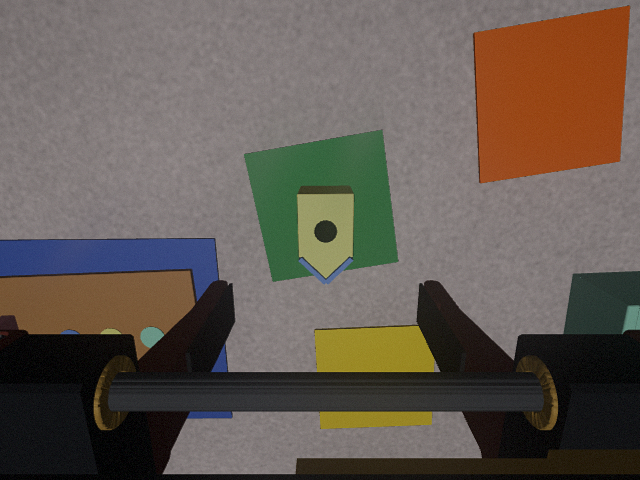

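The house lies on its back in the middle of the mat at (326, 230), roof outward, and the lid lies flat on the card. I'm checking the reach of the tilted approach.

Run:
```python
from ik import *
d=np.radians
for L6 in (.1,.2):
  for z in (.3,.25,.22,.2,.16,.115):
    print(L6,z,[np.round(ik(.599,z,-d(A),L6)[2],2) for A in (0,30,45,60)])
  print([ik(.463-.163*np.sin(d(30))+x,.037+.163*np.cos(d(30))+.02,d(30),L6) for x in (0,.02)])
```

```text
0.1 0.3 [np.float64(1.63), np.float64(2.15), np.float64(2.39), np.float64(2.63)]
0.1 0.25 [np.float64(1.55), np.float64(2.06), np.float64(2.31), np.float64(2.55)]
0.1 0.22 [np.float64(1.49), np.float64(2.01), np.float64(2.26), np.float64(2.5)]
0.1 0.2 [np.float64(1.46), np.float64(1.98), np.float64(2.22), np.float64(2.46)]
0.1 0.16 [np.float64(1.39), np.float64(1.91), np.float64(2.16), np.float64(2.4)]
0.1 0.115 [np.float64(1.31), np.float64(1.84), np.float64(2.09), np.float64(2.33)]
[(np.float64(-0.6594403751733451), np.float64(2.2352346830075813), np.float64(1.0421995701572584)), (np.float64(-0.5827746322996288), np.float64(2.1883727786818845), np.float64(1.0123957316092387))]
0.2 0.3 [np.float64(1.63), np.float64(2.15), np.float64(2.39), np.float64(2.62)]
0.2 0.25 [np.float64(1.55), np.float64(2.07), np.float64(2.31), np.float64(2.54)]
0.2 0.22 [np.float64(1.49), np.float64(2.02), np.float64(2.26), np.float64(2.5)]
0.2 0.2 [np.float64(1.46), np.float64(1.99), np.float64(2.23), np.float64(2.47)]
0.2 0.16 [np.float64(1.39), np.float64(1.92), np.float64(2.17), np.float64(2.41)]
0.2 0.115 [np.float64(1.31), np.float64(1.85), np.float64(2.11), np.float64(2.35)]
[(np.float64(-0.866526069224938), np.float64(2.371514416615982), np.float64(1.1130055306004505)), (np.float64(-0.7751870330130191), np.float64(2.3243711261300444), np.float64(1.0688097848744693))]
```

Emit:
{"op": "servo_tool", "data": {"increments": [[[-35,0,0],[0,0,0],0],[[-35,0,20],[0,0,0],0],[[-35,0,40],[0,0,0],0],[[-30,0,40],[0,0,0],0],[[-7,0,30],[0,0,0],0],[[0,0,0],[0,8.57,0],0],[[0,0,0],[0,8.57,0],0],[[0,0,0],[0,8.57,0],0],[[0,0,0],[0,0,0],0]]}}

```text
time: 24.3
eef_pos: [0.5938, -0.0605, 0.2214]
orientation: [-3.14, -0.454, 3.049]
ft_force: [0.7, -0.3, -0.3]
grip_width: 0.0878
grip_force: 0.0
```

Run:
```python
from h import *
from ik import *
o=env.observe(); print(o['eef_pos'],o['orientation'],o['joints'])
j=o['joints']; t=np.pi-j[1]-j[2]-j[4]; s=j[1]+j[2]; P=o['eef_pos']; r=np.hypot(P[0],P[1])
print(t, 'L6',[(P[2]-(h+L2*np.cos(j[1])+L3*np.cos(s)-e*np.sin(s)))/(1-np.cos(t)), (r-(a+L2*np.sin(j[1])+L3*np.sin(s)+e*np.cos(s)))/np.sin(t)])
```

```text
[ 0.59379632 -0.06051059  0.22136021] [-3.14034037 -0.45410636  3.04908462] [-0.15099802  0.32705288  1.31843326 -0.02894555  1.94932882 -1.63407143]
-0.45322230334278246 L6 [np.float64(0.16797676904091774), np.float64(0.16848716612344972)]
```

Emit:
{"op": "servo_tool", "data": {"increments": [[[0,0,0],[0,8.57,0],0],[[0,0,0],[0,8.57,0],0],[[0,0,0],[0,8.57,0],0],[[0,0,0],[0,8.57,0],0],[[0,0,0],[0,0,0],0],[[0,0,0],[0,0,0],0]]}}

```text
time: 24.9
eef_pos: [0.5932, -0.0605, 0.2229]
orientation: [-3.14, -1.041, 3.05]
ft_force: [-0.8, 0.4, -0.5]
grip_width: 0.088
grip_force: 0.0
```

```bash
cat > go.py <<'E'
from h import *
import sys
g=np.array(eval(sys.argv[1])) # desired grasp point world
o=env.observe(); R=Ro.from_euler('xyz',o['orientation']).as_matrix()
G=o['eef_pos']+R[:,2]*.163
print('pos',o['eef_pos'],'grasp now',G,'tool cols',np.round(R,3).tolist(),'shift mm tool',np.round(R.T@(g-G)*1000,1), 'down50 =',np.round(R.T@[0,0,-50],1), o['joints'])
E
python3 go.py '[.4554,-.0482,.033]'
```

```text
pos [ 0.59321762 -0.06046401  0.22293574] grasp now [ 0.45311143 -0.04795095  0.14057871] tool cols [[-0.503, 0.09, -0.86], [0.046, 0.996, 0.077], [0.863, -0.001, -0.505]] shift mm tool [-94.    0.1  52.4] down50 = [-43.1   0.   25.3] [-0.14505672  0.55951569  1.13576539 -0.07920752  2.48522586 -1.66079236]
```

Emit:
{"op": "servo_tool", "data": {"increments": [[[-24,0,13],[0,0,0],0],[[-24,0,13],[0,0,0],0],[[-24,0,13],[0,0,0],0],[[-13,0,8],[0,0,0],0],[[-7,0,5],[0,0,0],0],[[0,0,0],[0,0,0],0],[[0,0,0],[0,0,0],0]]}}

```text
time: 25.6
eef_pos: [0.5945, -0.0606, 0.1192]
orientation: [-3.141, -1.045, 3.052]
ft_force: [0.1, 0.3, 0.0]
grip_width: 0.0877
grip_force: 0.0
```

```bash
python3 go.py '[.4554,-.0482,.033]'
```

```text
pos [ 0.59449454 -0.06056646  0.1192493 ] grasp now [ 0.45410862 -0.04801135  0.03737646] tool cols [[-0.5, 0.089, -0.861], [0.045, 0.996, 0.077], [0.865, -0.0, -0.502]] shift mm tool [-4.4 -0.1  1.1] down50 = [-43.2   0.   25.1] [-0.14494612  0.66851372  1.1799711  -0.06684654  2.33586948 -1.64484764]
```

Emit:
{"op": "servo_tool", "data": {"increments": [[[-3,0,1],[0,0,0],0],[[0,0,0],[0,0,0],0.6],[[0,0,0],[0,0,0],0.6],[[0,0,0],[0,0,0],0.6],[[0,0,0],[0,0,0],0.6],[[0,0,0],[0,0,0],0.6],[[0,0,0],[0,0,0],0.6],[[0,0,0],[0,0,0],0.6],[[0,0,0],[0,0,0],0.6]], "force": 25}}

```text
time: 26.5
eef_pos: [0.5948, -0.0606, 0.1147]
orientation: [-3.142, -1.047, 3.052]
ft_force: [0.1, -0.6, 0.6]
grip_width: 0.0442
grip_force: 25.0
```

```bash
python3 go.py '[.4554,-.0482,.133]'
```

```text
pos [ 0.59480778 -0.06060801  0.11473838] grasp now [ 0.45422325 -0.04802133  0.0332119 ] tool cols [[-0.498, 0.089, -0.862], [0.045, 0.996, 0.077], [0.866, -0.0, -0.5]] shift mm tool [ 85.8  -0.1 -50.9] down50 = [-43.3   0.   25. ] [-0.1449441   0.67565802  1.17912213 -0.06657787  2.33204343 -1.64458818]
```

Emit:
{"op": "servo_tool", "data": {"increments": [[[9,0,-5],[0,0,0],0.6],[[17,0,-10],[0,0,0],0.6],[[15,0,-14],[0,0,0],0.6],[[24.3,0,1.8],[0,-8.57,0],0.6],[[24.3,0,1.8],[0,-8.57,0],0.6],[[24.3,0,1.8],[0,-8.57,0],0.6],[[24.3,0,1.8],[0,-8.57,0],0.6],[[24.3,0,1.8],[0,-8.57,0],0.6],[[0,0,0],[0,0,0],0.6],[[0,0,0],[0,0,0],0.6]]}}

```text
time: 27.5
eef_pos: [0.5064, -0.0527, 0.2412]
orientation: [-3.141, -0.299, 3.052]
ft_force: [0.6, -0.1, -0.3]
grip_width: 0.044
grip_force: 25.0
```

```bash
python3 go.py '[.459,-.0482,.085]'
```

```text
pos [ 0.50638133 -0.05266767  0.24117604] grasp now [ 0.45858731 -0.0484361   0.08539791] tool cols [[-0.952, 0.089, -0.293], [0.085, 0.996, 0.026], [0.294, -0.0, -0.956]] shift mm tool [-0.5  0.3  0.3] down50 = [-14.7   0.   47.8] [-0.16321262  0.01417414  1.61379785 -0.02268482  1.8115597  -1.64677313]
```

Tracking well. I'm doing the rest of the turn, 47.2° more.

Emit:
{"op": "servo_tool", "data": {"increments": [[[24.3,0,1.8],[0,-8.57,0],0.6],[[24.3,0,1.8],[0,-8.57,0],0.6],[[24.3,0,1.8],[0,-8.57,0],0.6],[[24.3,0,1.8],[0,-8.57,0],0.6],[[24.3,0,1.8],[0,-8.57,0],0.6],[[12,0,0.5],[0,-4.3,0],0.6],[[0,0,0],[0,0,0],0.6],[[0,0,0],[0,0,0],0.6],[[0,0,0],[0,0,0],0.6]]}}

```text
time: 28.4
eef_pos: [0.3788, -0.0414, 0.2256]
orientation: [3.141, 0.521, 3.052]
ft_force: [0.6, -1.0, -0.8]
grip_width: 0.044
grip_force: 25.0
```

```bash
python3 go.py '[.459,-.0482,.037]'
python3 - <<'E'
from h import *
s=shot('scene','s5.png'); c=s['frame'][160:300,230:400]; cv2.imwrite('pics/s5c.png',cv2.resize(c,None,fx=4,fy=4,interpolation=2))
E
```

```text
pos [ 0.3788369  -0.04135098  0.22563183] grasp now [ 0.45965742 -0.04855685  0.0842631 ] tool cols [[-0.864, 0.089, 0.496], [0.077, 0.996, -0.044], [-0.498, 0.0, -0.867]] shift mm tool [24.1  0.3 40.6] down50 = [24.9 -0.  43.4] [-0.22867817 -0.80770753  2.28433847  0.07607098  1.14920533 -1.72309451]
```

View pics/s5c.png

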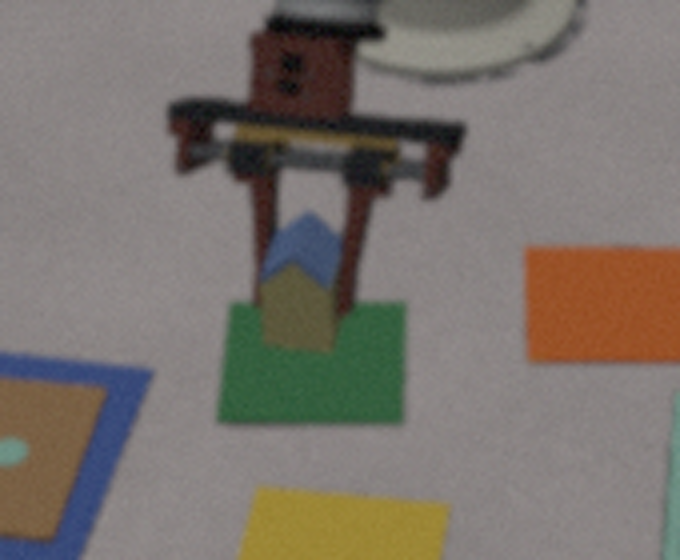

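```bash
python3 -c "
from ik import *
for dr in (0,.01,.015):
  for z in (.2256,.2,.1765): print(dr,z,ik(.3811+dr,z,.521,.168))"
```

```text
0 0.2256 (np.float64(-0.8080647606528816), np.float64(2.285075942816012), np.float64(1.1435814714266628))
0 0.2 (np.float64(-0.7968174344127046), np.float64(2.3245663159941046), np.float64(1.0928437720083934))
0 0.1765 (np.float64(-0.7806542720111675), np.float64(2.357960258519498), np.float64(1.0432866670814627))
0.01 0.2256 (np.float64(-0.7663779977552377), np.float64(2.262837248094619), np.float64(1.1241334032504122))
0.01 0.2 (np.float64(-0.7533155554641338), np.float64(2.301226629580021), np.float64(1.072681579473906))
0.01 0.1765 (np.float64(-0.7355667174773513), np.float64(2.3335725362516855), np.float64(1.022586834815459))
0.015 0.2256 (np.float64(-0.7459672372740431), np.float64(2.2516622876837085), np.float64(1.114897603180128))
0.015 0.2 (np.float64(-0.7320895635895548), np.float64(2.2895292564877217), np.float64(1.0631529606916263))
0.015 0.1765 (np.float64(-0.713642490659659), np.float64(2.3213815983035397), np.float64(1.0128535459459123))
```

Emit:
{"op": "servo_tool", "data": {"increments": [[[10,0,12],[0,0,0],0.6],[[9,0,12],[0,0,0],0.6],[[5,0,8],[0,0,0],0.6],[[2,0,4],[0,0,0],0.6],[[0,0,0],[0,0,0],0.6],[[0,0,0],[0,0,0],0.6],[[0,0,0],[0,0,0],0.6]]}}

```text
time: 29.15
eef_pos: [0.3736, -0.0408, 0.1813]
orientation: [-3.141, 0.525, 3.052]
ft_force: [0.9, -0.2, -0.5]
grip_width: 0.0439
grip_force: 25.0
```

```bash
python3 go.py '[.455,-.0482,.035]'; python3 -c "
from h import *
o=env.observe();print(o['ft_force'],o['wrist_torque'])"
```

```text
pos [ 0.37355642 -0.0408115   0.18126665] grasp now [ 0.45493197 -0.04811994  0.04022195] tool cols [[-0.862, 0.089, 0.499], [0.077, 0.996, -0.045], [-0.501, -0.0, -0.865]] shift mm tool [ 2.6 -0.1  4.6] down50 = [25.1  0.  43.3] [-0.23108601 -0.81076578  2.36534455  0.08078368  1.0677036  -1.73278064]
[ 0.89653463 -0.19886709 -0.49486599] [0.13191972 0.13797614 0.00775337]
```

Emit:
{"op": "servo_tool", "data": {"increments": [[[1,0,1.7],[0,0,0],0.6],[[0.5,0,0.9],[0,0,0],0.6],[[0,0,0],[0,0,0],0.6],[[0,0,0],[0,0,0],0.6],[[0,0,0],[0,0,0],0.6]]}}

```text
time: 29.65
eef_pos: [0.3733, -0.0408, 0.1775]
orientation: [-3.142, 0.524, 3.052]
ft_force: [0.2, -0.4, -0.7]
grip_width: 0.0446
grip_force: 25.0
```

Emit:
{"op": "servo_tool", "data": {"increments": [[[0.5,0,0.9],[0,0,0],0.6],[[0,0,0],[0,0,0],0.6],[[0,0,0],[0,0,0],0.6]]}}

```text
time: 29.95
eef_pos: [0.3735, -0.0408, 0.1769]
orientation: [-3.141, 0.525, 3.052]
ft_force: [-0.4, -0.1, 1.5]
grip_width: 0.044
grip_force: 25.0
```

Emit:
{"op": "servo_tool", "data": {"increments": [[[0.5,0,0.9],[0,0,0],0.6],[[0,0,0],[0,0,0],0.6],[[0,0,0],[0,0,0],0.6]]}}

```text
time: 30.25
eef_pos: [0.3737, -0.0408, 0.1767]
orientation: [-3.141, 0.526, 3.052]
ft_force: [-1.9, 1.1, 6.2]
grip_width: 0.0442
grip_force: 25.0
```

Emit:
{"op": "servo_tool", "data": {"increments": [[[-0.3,0,-0.5],[0,0,0],0.6],[[0,0,0],[0,0,0],0.45],[[0,0,0],[0,0,0],0.3],[[0,0,0],[0,0,0],0.1],[[0,0,0],[0,0,0],0],[[0,0,0],[0,0,0],0],[[0,0,0],[0,0,0],0],[[0,0,0],[0,0,0],0]], "force": 10}}

```text
time: 31.05
eef_pos: [0.3734, -0.0408, 0.176]
orientation: [3.142, 0.524, 3.052]
ft_force: [-0.4, -0.9, 0.2]
grip_width: 0.0877
grip_force: 0.0
```

Emit:
{"op": "servo_tool", "data": {"increments": [[[-5,0,-8.7],[0,0,0],0],[[-10,0,-17.3],[0,0,0],0],[[-15,0,-26],[0,0,0],0],[[-15,0,-26],[0,0,0],0],[[-15,0,-26],[0,0,0],0],[[-10,0,-17],[0,0,0],0],[[0,0,0],[0,0,0],0],[[0,0,0],[0,0,0],0]]}}

```text
time: 31.85
eef_pos: [0.3734, -0.0408, 0.3157]
orientation: [-3.142, 0.524, 3.052]
ft_force: [-0.2, 0.5, 0.2]
grip_width: 0.088
grip_force: 0.0
```

Run:
```python
from h import *
o=env.observe(); print(o['eef_pos'],o['joints'],o['ft_force'])
s=shot('scene'); t=shot('top')
a=cv2.resize(s['frame'][180:300,140:350],(800,457),interpolation=2)
cv2.imwrite('pics/f.png',a)
b=env.boxes_of(t,'house'); print(b)
b=env.boxes_of(s,'house'); print(b)
for dr in (.006,.016,.026):
  B=np.array([.4421,-.0465])+dr*np.array([.996,-.09]); print(dr,proj(s,[*B,.003]),proj(s,[*B,.079]))
```

```text
[ 0.37339407 -0.04075942  0.31574933] [-0.231034   -0.82848669  2.13639195  0.07310881  1.31473388 -1.712337  ] [-0.20929123  0.51081118  0.19478429]
[{'box': [335.2, 269.7, 358.0, 281.2], 'conf': 0.62}]
[{'box': [295.8, 226.6, 316.4, 261.9], 'conf': 0.55}]
0.006 [308.03148483 251.09629211] [306.98807597 228.49103122]
0.016 [307.20993169 253.60026523] [306.13121649 230.96391241]
0.026 [306.37980402 256.13037222] [305.26508902 233.46354085]
```

View pics/f.png

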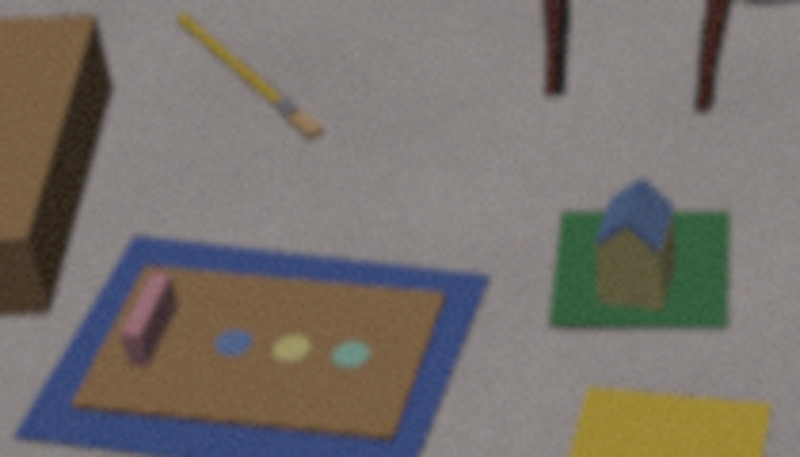

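The house stands upright on the mat at crop (637, 250), and the lid lies flat on the card, handle up. The gripper is clear of both, so I'm handing in.

```bash
python3 -c "
from station import env
print(env.finish_job())"
```

```text
the job is handed in; nothing more can be done
None
```

The job is handed in, with no verdict returned: in the last picture the lid lies flat, handle up, near the middle of the blue card, and the bird house stands upright on the green mat about 20 mm off its centre, within the 45 mm allowed. Nothing was dropped, and the arm stayed clear of the glue and paint jars.

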